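# Lock a mounted oil lamp into its transit cradle

### The arm

A 6-joint arm with a two-finger parallel gripper is mounted at the origin on the work surface. World frame = base frame: x ahead of the robot, y to its left, z up, the work surface at z = 0. Lengths are in m, angles in rad, forces in N, time in s.
With the tool pointing down it reaches from about 0.25 to 0.725 m from the base axis. Payload 4 kg.
Tool frame: the origin (TCP) lies between the finger pads; the fingertips stand 17 mm ahead of it and the grasp point (between the pads) lies 2 mm behind it; z points along the fingers, x is the direction in which the jaws open and shut, and the axes are right-handed (so a half turn about z gives the same grasp; the last joint's range is limited). The gripper opens to 85 mm and grips with 20 to 120 N. Pads are 22 mm wide; open, the fingers measure 114 mm over their backs; the gripper's body (76 mm by 85 mm) begins 54 mm behind the grasp point. The pads swing forward as they close: fully open they stand 13 mm farther back than shut.
Start: joints at [1.282, 0.241, 0.005, 1.335, 0, 1.571], TCP at [0.142, 0.479, 0.248] pointing down, gripper open.
Joint ranges: [-2.72, 2.72], [-1.05, 1.87], [-1.09, 1.28], [-1.99, 2.15], [-1.42, 1.44], [-3.14, 3.14]. Speed limits (rad/s): [2.79, 2.79, 3.14, 3.14, 3.14, 3.14].

### API

Orientations are given as a unit quaternion [x, y, z, w].
In Python, from workcell import telemetry, cams, workorder gives the robot as it stands. The module is installed in compiled form; this text tells all that it offers.
- The arm moves only by the tool apply_moves, never from a script. Its argument "moves" is a list that holds one entry, the list of rows, each a list of 4 numbers: the shift along the tool's x, y, z in mm, then the turn about the tool's z in degrees. A call has exactly 10 rows; each row shifts and turns the pose as measured when the row begins, along the tool's axes as they then stand; what a row does not reach is not made up. A row lasts 1/10 s, in which the tool goes at most 50 mm and 8.59 degrees, less where a joint would pass 70% of its speed; a pose out of reach is approached as far as the arm can. A call with a gripper value outside its range is refused whole. "hand" is the gripper's target within -1 to 1 (fully open at 1, half-way at 0, shut at -1), set as the call begins (left out, the last holds). The fingers move at their own pace and stop on an object; the grip force is fixed at half the most. Time passes only in rows, so rows that do not move let the fingers close, or fill a call up. It gives the time, the measured TCP pose, the force and the opening at its end, in the units of the state.
- telemetry.get_obs(): the state, without advancing time (a new reading comes with each control period).
- cams.camera(name): name is "side" or "top" or "wrist"; returns a dict with "color" (400x640x3 uint8, red, green, blue), "fovy" (degrees; the focal length in pixels is half the picture's height over the tangent of half this angle, whatever the lens; pixels are square), "cx", "cy" (the principal point, pixels), "camera_from_world" (4x4, takes a point from world to camera coordinates). Camera axes: x right, y down, z forward; pixel columns grow to the right and rows downward; lengths in m; the calibration is good to about 2 mm. A picture is of the moment at which its call begins. There is no depth.
- workorder.job_done(): hands the job in, once; it reports no verdict.
The state is a dict: "clock": time; "joint_pos": joint angles; "joint_vel": joint speeds; "tau": joint torques, N m; "eef_pos": TCP position; "tool_rot": TCP orientation; "ft_force": force on the tool from outside, world axes, zero at the start; "ft_torque": the same for the moment, N m; "grip_width": finger opening in m.
Only numpy, scipy, OpenCV 4.12 (cv2) and the standard library are available. Lean on these libraries where they do the work, as an engineer would, in place of code of your own. Each camera call takes 0.05 s, during which the arm holds its last target. There are 200 camera calls.

### The job

Push the wooden board that carries the terracotta lamp along its plywood cradle until it is fully home against the end stop, then push the toggle clamp's black-gripped lever over its dead point until it snaps down into lock and the clamp's rubber foot holds the board. Only push: the board must stay flat in the cradle and the lamp is fragile, so do not touch it. Leave everything else on the table where it is.

Things in the scene. Friction and masses are not known exactly. Their poses are not given: they have to be found in the camera images.
- cradle: Fixed plywood cradle. Origin: on the table, below the board's centre when the board is home; x along the channel to the end stop, y to the clamp, z up. Plate 8 mm thick, x -138 to 66, y -61 to 61 mm (under the clamp y to 146). Guide rails along x at y +-47 to +-58, x -105 to 50, tops 20 mm above the table. Channel open at its -x end
- stop (a point): Middle of the end stop's face, x = 50 mm in the cradle's frame, 18 mm above the table; the stop is 14 mm thick, its top 28 mm above the table
- board: Loose pale wooden board in the channel, 100 (x) by 90 (y) by 18 mm, 0.3 to 0.6 kg; origin: centre of its underside; axes as the cradle's. Lies on the plate (top 26 mm above the table), starts 35 to 65 mm short of home; home is x = 0 in the cradle's frame. Slides with 2 mm play a side against 2 to 10 N of friction; push it at its -x end face
- lamp: Fragile terracotta oil lamp fixed on the board, not to be touched. Origin: centre of its underside, at x = 4, y = -14 mm on the board's top. Body 56 mm across, 30 mm tall; spout to 43 mm from the origin along -x, loop handle to 39 mm along +x
- lever (a joint): Lever angle, rad. 0: open, nearly upright (83 degrees above horizontal, leaning to cradle +y). 1.3: locked, pointing to cradle +y, 9 degrees above horizontal. A spring drives it away from its dead point at about 0.85: released before, it flies back to 0; past it, it snaps by itself to 1.3. Needs at most 0.6 Nm (6 N near its end)
- lever_pivot (a point): Lever's pivot, 58 mm above the table, at x = 15, y = 88 mm in the cradle's frame, axis along cradle x, between steel cheeks (x 0 to 30, y 69 to 103 mm, 63 mm above the table). The lever's end swings from upright over to cradle +y and down
- lever_end (a point): Centre of the lever's outer end, 120 mm from the pivot. The lever is straight; a black round grip, 18 mm thick, covers its outer 76 mm, a steel bar 12 by 10 mm the rest
- foot: Rubber foot, 12 mm across, on a short spring at the end of the clamp arm, which the lever moves. Origin near its underside. Open: in the air over the board's +y edge (arm and foot at x 8 to 22, y 25 to 90 mm of the cradle, up to 105 mm above the table). Locked: presses on the board's top with a few N
- bracelet_a: Bystander, leave alone: blue glass bracelet, 72 mm across, 9 mm high; origin at the centre of its underside
- bracelet_b: Bystander, leave alone: blue glass bracelet, 66 mm across, 9 mm high; origin at the centre of its underside
- bracelet_c: Bystander, leave alone: small green glass ring, 48 mm across, 9 mm high; origin at the centre of its underside
- sherd: Bystander, leave alone: terracotta sherd, about 65 by 40 by 12 mm; origin at the centre of its underside
- jar: Bystander, leave alone: amber jar with white lid, 48 mm across, 55 mm tall; origin at the centre of its underside
- brush: Bystander, leave alone: soft brush, 170 mm long, lying flat; origin at the centre of its underside
- swatch: Bystander, leave alone: small closed cardboard box, 70 by 50 by 35 mm; origin at the centre of its underside
Mind the look-alikes: they are no part of the job. There is more than one size of the board; the job needs the smallest.

How it is judged:
By the outcome, as a careful person would: the job done as asked, in the order asked, and still so for the second after the job is handed in, with the robot touching nothing.
It also fails if it takes over 45 s, if anything falls off the work surface, if the arm or the gripper's body presses on something with over 40 N, if the wrist force passes 120 N, or if a joint passes its speed limit or range.

## Working session

There is one attempt and no reset: what is moved stays moved. The work goes in short steps, Python scripts to look and compute and a tool call to move; the robot and the scene stay as the last step left them, time stands still between calls to the robot, and variables do not carry over. Pictures are saved under pics/ and viewed, about 8 in all and at most 12, crops included, and the job is handed in when it is done.

Besides the shell and the picture viewer there is one more tool, called after "Call:" as name(argument=value, ...) on one line, values as JSON. apply_moves: Moves the arm, as the interface text tells. Its arguments: {"type":"object","properties":{"moves":{"type":"array"},"hand":{"type":"number"}},"required":["moves"]}

```bash
mkdir -p pics; cat > h.py <<'E'
import numpy as np,cv2,sys
from workcell import telemetry,cams,workorder
def cam(n):
    d=cams.camera(n); return d
def K(d):
    f=200/np.tan(np.radians(d["fovy"])/2); return f,d["cx"],d["cy"]
def ray(d,u,v,z):
    f,cx,cy=K(d);T=np.array(d["camera_from_world"]);R=T[:3,:3];t=T[:3,3]
    c=-R.T@t; r=R.T@np.array([(u-cx)/f,(v-cy)/f,1]); return c+r*(z-c[2])/r[2]
def proj(d,p):
    f,cx,cy=K(d);q=np.array(d["camera_from_world"])@np.r_[p,1];return np.array([f*q[0]/q[2]+cx,f*q[1]/q[2]+cy])
def save(d,name,crop=None,s=1):
    im=d["color"][...,::-1]
    if crop: x0,y0,x1,y1=crop; im=im[y0:y1,x0:x1]
    cv2.imwrite("pics/"+name,cv2.resize(im,None,fx=s,fy=s,interpolation=cv2.INTER_CUBIC))
E
python3 - <<'E'
from h import *
import pickle
D={}
for n in("top","side"):
    d=cam(n);D[n]=d;save(d,n+"1.png",s=1.25);T=np.array(d["camera_from_world"]);print(n,d["fovy"],d["cx"],d["cy"],-T[:3,:3].T@T[:3,3])
pickle.dump(D,open("d1.pkl","wb"))
o=telemetry.get_obs();print(o)
E
```

```text
top 54.08629856753784 321.5842830346576 203.84178231087796 [0.38686505 0.00984876 1.22434941]
side 56.06437205063073 320.22950964053507 197.741976850504 [-0.02251576 -0.57428883  0.76899524]
{'clock': 0.1, 'joint_pos': array([1.28196382e+00, 2.41347002e-01, 3.88051047e-03, 1.33519497e+00,
       3.61057821e-06, 1.57080712e+00]), 'joint_vel': array([-0.0002591 , -0.00188075,  0.00202032, -0.00124273,  0.00092383,
       -0.00024442]), 'tau': array([-6.01853553e-04, -3.73137832e+01,  2.53010130e+01,  1.08495136e-02,
       -2.34725434e-06, -1.72037947e-06]), 'eef_pos': array([0.1422671 , 0.47878889, 0.2475055 ]), 'tool_rot': array([ 8.01511859e-01,  5.97978152e-01, -7.48536761e-04,  5.56215611e-04]), 'ft_force': array([ 0.26655503, -0.30647942,  0.50475907]), 'ft_torque': array([-0.03403653,  0.04134862,  0.02969529]), 'grip_width': 0.08548433900564713}
```

View pics/top1.png

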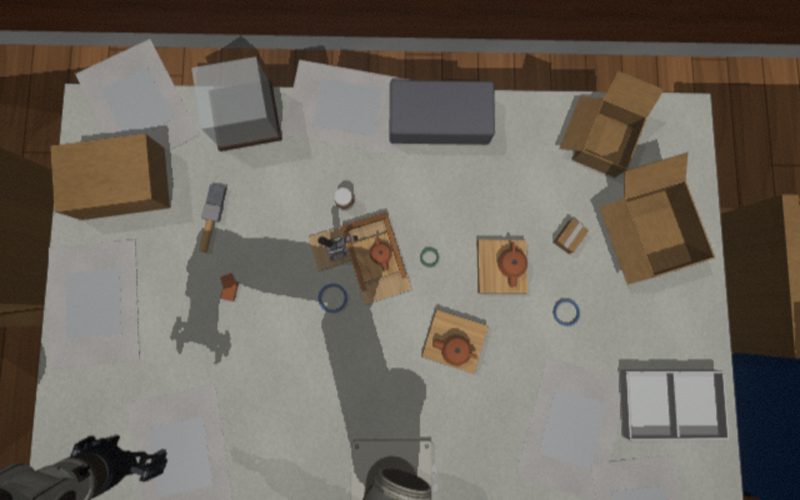

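View pics/side1.png

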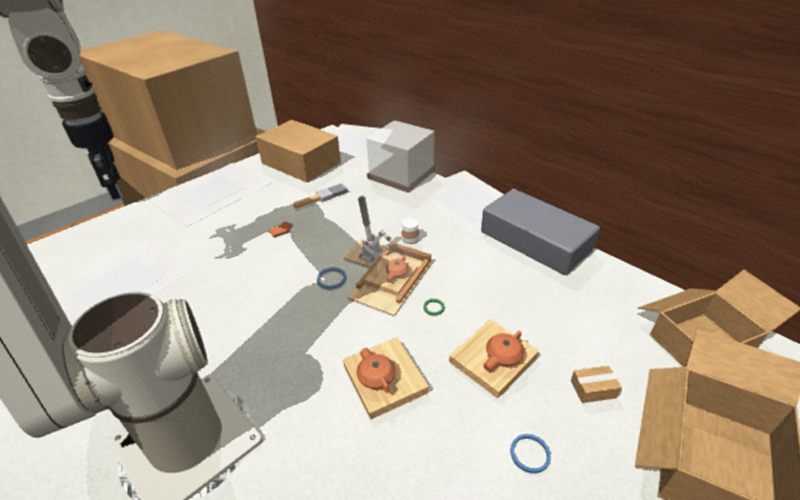

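The top view shows the cradle at about (375,255), with its stop end up (world +x) and the clamp to the left. Bracelet_a is at (333,297) and the jar at (343,196). I'll zoom in next.

```bash
python3 - <<'E'
from h import *
import pickle
D=pickle.load(open("d1.pkl","rb"))
save(D["top"],"t2.png",(236,140,346,250),5.4)
save(D["side"],"s2.png",(240,145,370,260),5)
E
```

```text
(no output)
```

View pics/t2.png

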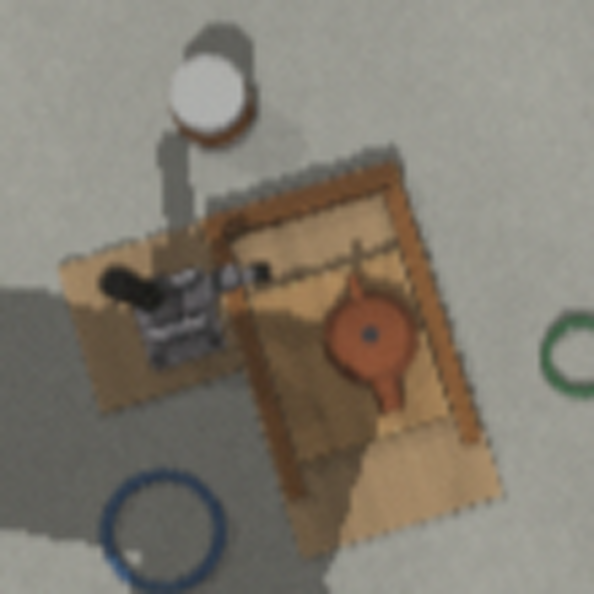

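View pics/s2.png

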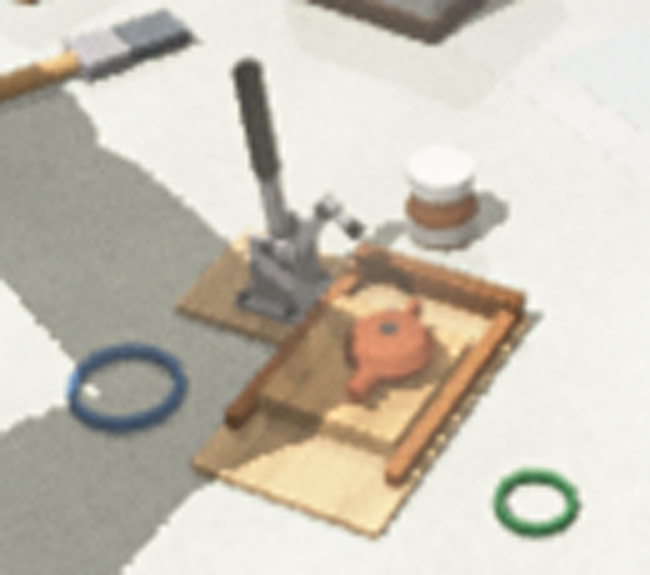

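The crops show the cradle clearly. In the top crop, the front corners of the plate are at (505,495) and (305,557), the clamp plate corners at (60,262) and (105,412), and the near edge of the board runs from (300,465) to (450,422). I'll fit the pose from these named points.

```bash
python3 - <<'E'
from h import *
import pickle
from scipy.optimize import least_squares
D=pickle.load(open("d1.pkl","rb"))
pt=[((-138,-61,8),(505,495)),((-138,61,8),(305,557)),((-105,-52,20),(470,442)),((-105,52,20),(295,499))]
ps=[((-138,-61,8),(378,537)),((-138,61,8),(193,465)),((-105,-52,20),(398,478)),((-105,52,20),(238,418)),((66,-58,28),(524,296))]
P=[("top",a,(u/5.4+236,v/5.4+140)) for a,(u,v) in pt]+[("side",a,(u/5+240,v/5+145)) for a,(u,v) in ps]
def W(p,a):
    c,s=np.cos(p[2]),np.sin(p[2]);x,y,z=np.array(a)/1e3;return np.array([p[0]+c*x-s*y,p[1]+s*x+c*y,z])
f=lambda p:np.concatenate([proj(D[n],W(p,a))-q for n,a,q in P])
r=least_squares(f,[.5,.03,.25],loss="soft_l1");p=r.x
print(p,np.degrees(p[2]));print(f(p).reshape(-1,2).round(1))
np.save("pose.npy",p)
c,s=np.cos(p[2]),np.sin(p[2])
def C(w): d=w[:2]-p[:2];return 1e3*np.array([c*d[0]+s*d[1],-s*d[0]+c*d[1]])
for u,v in((300,465),(450,422)):print("board edge",C(ray(D["top"],u/5.4+236,v/5.4+140,.026)))
for u,v in((265,402),(395,445)):print("board edge side",C(ray(D["side"],u/5+240,v/5+145,.026)))
for nm,uv,z in(("jar lid",(209,93),.055),("brac",(163,530),.009),("green",(585,355),.009),("levertip",(118,283),.177),("clampfar",(60,262),.008),("clampnear",(105,412),.008)):
    w=ray(D["top"],uv[0]/5.4+236,uv[1]/5.4+140,z);print(nm,w,C(w))
E
```

```text
[0.56615424 0.04901416 0.31000598] 17.762034180458425
[[ 0.7 -0.2]
 [ 0.1  0.3]
 [ 1.4  0.1]
 [ 1.5 -0.3]
 [-0.1 -0.6]
 [-0.7 -0.4]
 [-1.5 -0.7]
 [-1.3 -0.2]
 [ 1.  -1.1]]
board edge [-87.3947794   47.97584337]
board edge [-89.66945457 -40.36850105]
board edge side [-90.77254597  37.56613597]
board edge side [-88.4622098 -46.2055867]
jar lid [0.67598254 0.12025024 0.055     ] [126.32455687  34.33568276]
brac [0.43202916 0.14647976 0.009     ] [-97.99829509 133.73636404]
green [ 0.5338988 -0.0953487  0.009    ] [ -74.75784772 -127.64135462]
levertip [0.54849495 0.1523431  0.177     ] [ 14.70446617 103.79065174]
clampfar [0.5866705  0.20906974 0.008     ] [ 68.36553074 146.16723248]
clampnear [0.49955706 0.18111736 0.008     ] [-23.12263669 146.12249215]
```

Call:
apply_moves(moves=[[[0,0,0,-8.5],[0,0,0,-8.5],[0,0,0,-8.5],[0,0,0,-8.5],[-40,10,0,0],[-40,10,0,0],[-40,10,0,0],[-40,10,0,0],[-40,10,0,0],[-40,10,0,0]]], hand=-1)

```text
clock: 1.1
eef_pos: [0.2753, 0.2646, 0.2428]
tool_rot: [0.581, 0.814, -0.006, 0.001]
ft_force: [-0.1, 1.1, 0.8]
grip_width: -0.0003
```

```bash
cat > st.py <<'E'
from h import *
from scipy.spatial.transform import Rotation as R
o=telemetry.get_obs();p=np.load("pose.npy");c,s=np.cos(p[2]),np.sin(p[2])
d=o["eef_pos"][:2]-p[:2];M=R.from_quat(o["tool_rot"]).as_matrix()
print("t",o["clock"],"cradle",1e3*np.array([c*d[0]+s*d[1],-s*d[0]+c*d[1],o["eef_pos"][2]]).round(4),"yaw err",np.degrees(np.arctan2(M[1,0],M[0,0])-p[2])-90,"toolz",M[:,2].round(3),"F",o["ft_force"].round(1),"w",o["grip_width"],o["joint_pos"].round(2))
E
python3 st.py
```

```text
t 1.1 cradle [-211.3  294.   242.8] yaw err 1.1693721522411806 toolz [-0.004 -0.011 -1.   ] F [-0.1  1.1  0.8] w -0.000300599575476702 [ 0.77  0.02 -0.27  1.29 -0.    0.44]
```

Call:
apply_moves(moves=[[[-37,11,0,1.2],[-37,11,0,0],[-37,11,0,0],[-37,11,0,0],[-37,11,0,0],[-37,11,0,0],[-37,11,0,0],[-37,8,0,0],[0,0,40,0],[0,0,40,0]]])

```text
clock: 2.1
eef_pos: [0.4568, -0.01, 0.1657]
tool_rot: [0.594, 0.805, -0.003, 0.006]
ft_force: [0.5, 0.1, -1.1]
grip_width: -0.0001
```

```bash
python3 st.py
```

```text
t 2.1 cradle [-122.1  -22.8  165.7] yaw err -0.5883081289571521 toolz [ 0.007 -0.012 -1.   ] F [ 0.5  0.1 -1.1] w -0.00011349448221314656 [-0.01  0.21 -0.26  1.09 -0.01 -0.31]
```

Call:
apply_moves(moves=[[[20,-3,0,-0.6],[0,0,30,0],[0,0,30,0],[0,0,25,0],[0,0,15,0],[0,0,10,0],[0,0,0,0],[0,0,0,0],[0,0,0,0],[0,0,0,0]]])

```text
clock: 3.1
eef_pos: [0.4429, 0.0059, 0.0452]
tool_rot: [0.591, 0.807, -0.007, 0.001]
ft_force: [-0.3, 0.2, -0.1]
grip_width: -0.0001
```

```bash
python3 st.py; python3 - <<'E'
from h import *
d=cam("side");save(d,"s3.png",(220,110,380,250),5)
E
```

```text
t 3.1 cradle [-130.6   -3.5   45.2] yaw err -0.16091329996778825 toolz [-0.006 -0.012 -1.   ] F [-0.3  0.2 -0.1] w -0.00012253321349438003 [ 0.02  0.34 -0.45  0.79 -0.01 -0.29]
```

View pics/s3.png

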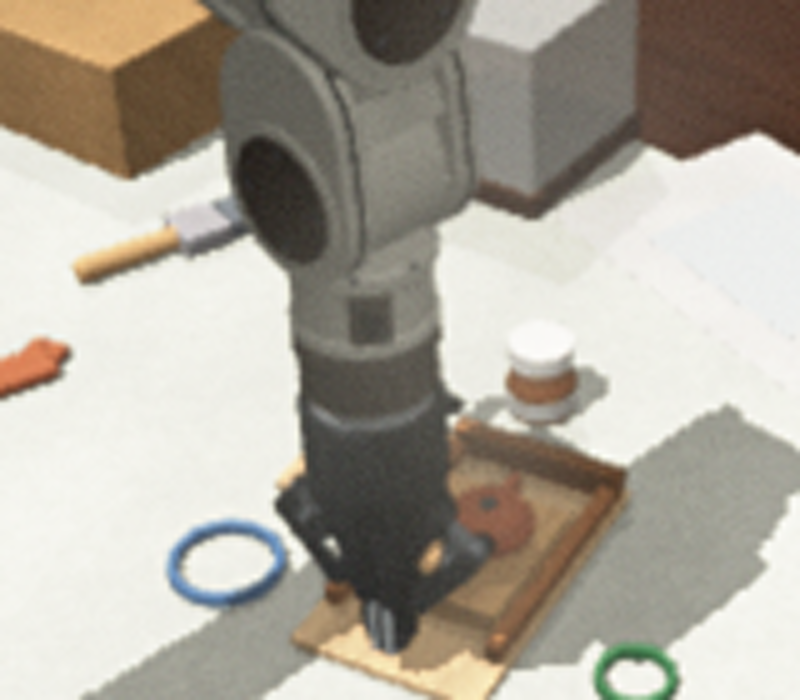

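The side crop shows the shut fingertips over the front of the channel at about (390,645), clear of the rails and lamp. I'll lower them and start pushing.

Call:
apply_moves(moves=[[[0,0,7,0],[0,0,5,0],[0,8,0,0],[0,8,0,0],[0,6,0,0],[0,5,0,0],[0,5,0,0],[0,5,0,0],[0,5,0,0],[0,5,0,0]]])

```text
clock: 4.15
eef_pos: [0.4874, 0.0198, 0.0323]
tool_rot: [0.591, 0.807, -0.01, -0.001]
ft_force: [-4.9, -2.3, 4.4]
grip_width: 0.0002
```

```bash
python3 st.py
```

```text
t 4.15 cradle [-83.9  -3.8  32.3] yaw err -0.18734986850209623 toolz [-0.014 -0.016 -1.   ] F [-4.9 -2.3  4.4] w 0.00024317364137351358 [ 0.05  0.43 -0.34  0.81 -0.01 -0.26]
```

Call:
apply_moves(moves=[[[0,4,0,0],[0,4,0,0],[0,4,0,0],[0,4,0,0],[0,3,0,0],[0,3,0,0],[0,3,0,0],[0,3,0,0],[0,3,0,0],[0,3,0,0]]])

```text
clock: 5.15
eef_pos: [0.5012, 0.0255, 0.029]
tool_rot: [0.592, 0.806, -0.027, -0.014]
ft_force: [-6.3, -1.6, 5.9]
grip_width: 0.0003
```

```bash
python3 st.py
```

```text
t 5.15 cradle [-69.   -2.5  29. ] yaw err -0.3177804567117022 toolz [-0.055 -0.027 -0.998] F [-6.3 -1.6  5.9] w 0.0002605350344222606 [ 0.06  0.49 -0.26  0.88 -0.02 -0.24]
```

Call:
apply_moves(moves=[[[0,7,-2,0],[0,7,-1,0],[0,7,-1,0],[0,7,-1,0],[0,0,0,0],[0,0,0,0],[0,0,0,0],[0,0,0,0],[0,0,0,0],[0,0,0,0]]])

```text
clock: 6.15
eef_pos: [0.5122, 0.0299, 0.03]
tool_rot: [0.592, 0.805, -0.043, -0.026]
ft_force: [-3.5, -1.6, 2.5]
grip_width: 0.0002
```

```bash
python3 st.py; python3 - <<'E'
from h import *
import pickle
for n in ("top","side"):
    d=cam(n);pickle.dump(d,open(n+"4.pkl","wb"))
    im=d["color"];a=im[150:250,240:350] if n=="top" else im[145:250,250:360]
    cv2.imwrite(f"pics/_{n}.png",cv2.resize(a[...,::-1],(400,400),interpolation=cv2.INTER_CUBIC))
cv2.imwrite("pics/c4.png",np.hstack([cv2.imread("pics/_top.png"),cv2.imread("pics/_side.png")]))
E
```

```text
t 6.15 cradle [-57.2  -1.8  30. ] yaw err -0.3860532897594169 toolz [-0.094 -0.039 -0.995] F [-3.5 -1.6  2.5] w 0.00015176349311753773 [ 0.08  0.53 -0.18  0.95 -0.03 -0.23]
```

View pics/c4.png

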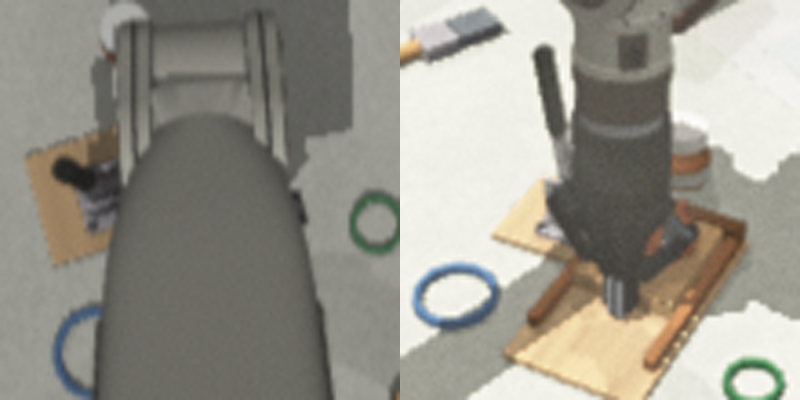

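The combined picture shows the fingers still behind the board and the tool leaning a few degrees forward, with the lamp clear. I'll test for the stop with one short push and read the force.

Call:
apply_moves(moves=[[[0,0,0,0],[0,0,0,0],[0,0,0,0],[0,0,0,0],[0,0,0,0],[0,0,0,0],[0,0,0,0],[0,0,0,0],[0,4,0,0],[0,8,0,0]]])

```text
clock: 7.25
eef_pos: [0.5127, 0.0302, 0.0293]
tool_rot: [0.592, 0.804, -0.053, -0.033]
ft_force: [-26.1, -9.4, 26.8]
grip_width: -0.0003
```

```bash
python3 st.py;python3 - <<'E'
from h import *
import pickle
d=cam("side");pickle.dump(d,open("side5.pkl","wb"))
save(d,"s5.png",(300,185,365,240),9)
E
```

```text
t 7.25 cradle [-56.6  -1.6  29.3] yaw err -0.42705022339509924 toolz [-0.115 -0.046 -0.992] F [-26.1  -9.4  26.8] w -0.0003147163354534042 [ 0.08  0.55 -0.16  0.98 -0.04 -0.22]
```

View pics/s5.png

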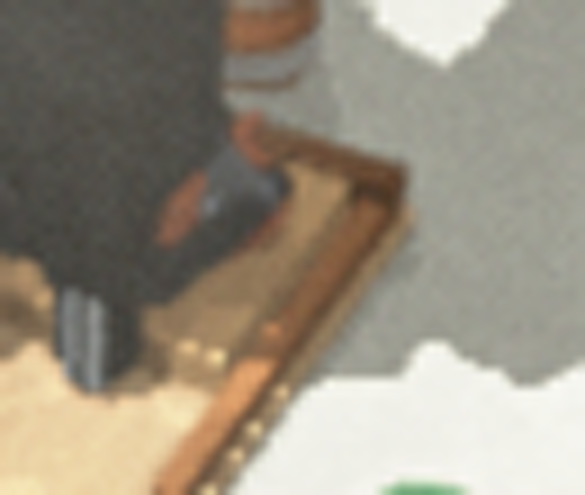

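The force jumped to 28 N with no further travel, and the picture shows the board against the stop, so it's home. Next I retreat, rise and turn.

Call:
apply_moves(moves=[[[0,-15,0,0],[0,-30,0,0],[0,-20,0,0],[0,0,-45,0],[0,0,-45,0],[0,0,-45,0],[0,0,0,8.5],[0,0,0,8.5],[0,0,0,8.5],[0,0,0,8.5]]])

```text
clock: 8.3
eef_pos: [0.4755, 0.02, 0.1792]
tool_rot: [0.804, 0.592, -0.048, -0.011]
ft_force: [-0.6, -0.3, -0.9]
grip_width: 0.0002
```

Call:
apply_moves(moves=[[[0,0,0,8.5],[0,0,0,8.5],[0,0,0,8.5],[0,0,0,8.5],[0,0,0,8.5],[0,0,0,8.5],[0,0,0,5],[0,0,0,0],[0,0,0,0],[0,0,0,0]]])

```text
clock: 9.3
eef_pos: [0.4912, 0.0243, 0.1837]
tool_rot: [0.99, 0.141, -0.03, 0.011]
ft_force: [0.1, 0.3, 0.2]
grip_width: -0.0
```

```bash
python3 st.py
```

```text
t 9.3 cradle [-78.9  -0.7 183.7] yaw err -91.60994309776544 toolz [-0.056 -0.03  -0.998] F [0.1 0.3 0.2] w -3.2946384209669694e-05 [ 0.06  0.31 -0.08  1.24 -0.03  1.35]
```

```bash
python3 - <<'E'
from h import *
import pickle
w=cam("wrist");s=cam("side");pickle.dump((w,s),open("w8.pkl","wb"))
a=cv2.resize(w["color"][...,::-1],(480,300),interpolation=cv2.INTER_AREA)
b=cv2.resize(s["color"][160:240,290:375][...,::-1],(320,300),interpolation=cv2.INTER_CUBIC)
cv2.imwrite("pics/c8.png",np.hstack([a,b]))
p=np.load("pose.npy");c,q=np.cos(p[2]),np.sin(p[2])
for a in((50,-40,26),(50,40,26),(-50,-40,26),(-50,40,26),(50,40,28),(50,-40,28)):
    x,y,z=np.array(a)/1e3;W=np.array([p[0]+c*x-q*y,p[1]+q*x+c*y,z]);print(a,proj(w,W)*.75,proj(s,W))
E
```

```text
(50, -40, 26) [365.73942611 173.21332127] [338.25348718 204.95555948]
(50, 40, 26) [373.55887811 101.30232476] [315.30357209 197.70645519]
(-50, -40, 26) [276.48210618 173.68887004] [323.31265519 224.93652231]
(-50, 40, 26) [277.05653112 103.54635758] [299.35549121 216.70939869]
(50, 40, 28) [374.38047269 101.47989832] [315.28569692 197.21202423]
(50, -40, 28) [366.44755052 173.85106127] [338.26019452 204.456258  ]
```

View pics/c8.png

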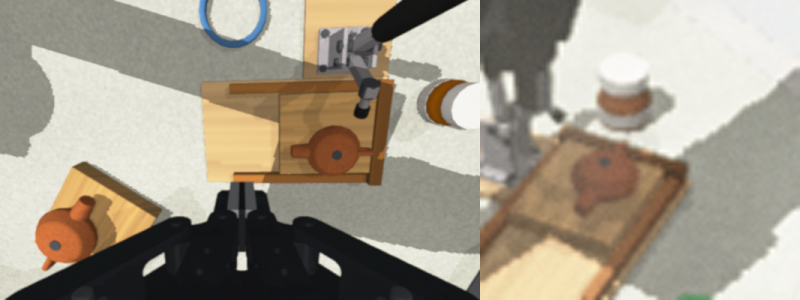

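The wrist view shows the board's near edge at about 280 px and the stop face at about 374 px, with no gap. That's 100 mm apart, so the board is home and the lamp is intact. Now I go to the lever.

Call:
apply_moves(moves=[[[0,0,0,-1.6],[30,-18,2,0],[30,-18,2,0],[30,-18,2,0],[0,0,0,0],[0,0,0,0],[0,0,0,0],[0,0,0,0],[0,0,0,0],[0,0,0,0]]])

```text
clock: 10.4
eef_pos: [0.5595, 0.1025, 0.1711]
tool_rot: [0.987, 0.157, -0.031, 0.01]
ft_force: [-0.8, -0.6, 0.4]
grip_width: 0.0001
```

```bash
python3 st.py
```

```text
t 10.4 cradle [ 10.   52.9 171.1] yaw err -89.68612365655449 toolz [-0.058 -0.03  -0.998] F [-0.8 -0.6  0.4] w 5.486472425527211e-05 [ 0.19  0.47  0.12  1.29 -0.02  1.45]
```

Call:
apply_moves(moves=[[[6,-6,5,0],[0,-14,0,0],[0,-12,0,0],[0,-12,0,0],[0,-12,0,0],[0,-12,2,0],[0,-12,4,0],[0,-10,5,0],[0,0,0,0],[0,0,0,0]]])

```text
clock: 11.4
eef_pos: [0.535, 0.1905, 0.1519]
tool_rot: [0.987, 0.156, -0.03, 0.02]
ft_force: [0.7, -1.9, 0.4]
grip_width: -0.0001
```

```bash
python3 st.py;python3 - <<'E'
from h import *
w=cam("wrist");s=cam("side")
a=cv2.resize(w["color"][...,::-1],(480,300),interpolation=cv2.INTER_AREA)
b=cv2.resize(s["color"][130:230,265:372][...,::-1],(320,300),interpolation=cv2.INTER_CUBIC)
cv2.imwrite("pics/c9.png",np.hstack([a,b]))
E
```

```text
t 11.4 cradle [ 13.5 144.2 151.9] yaw err -89.81694368478135 toolz [-0.053 -0.049 -0.997] F [ 0.7 -1.9  0.4] w -9.807789742538458e-05 [ 0.36  0.48  0.1   1.25 -0.03  1.61]
```

View pics/c9.png

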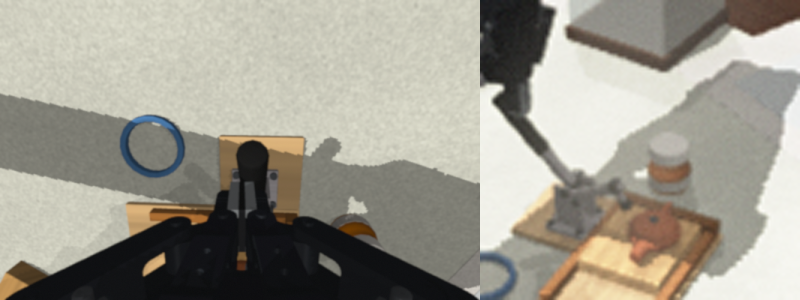

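The fingers hold the lever at roughly 45° on its grip. I carry on along the arc, past the dead point.

Call:
apply_moves(moves=[[[0,-6,7,0],[0,-5,8,0],[0,-5,8,0],[0,-4,8,0],[0,-2,8,0],[0,0,4,0],[0,0,0,0],[0,0,0,0],[0,0,0,0],[0,0,0,0]]])

```text
clock: 12.5
eef_pos: [0.5243, 0.2118, 0.1039]
tool_rot: [0.987, 0.156, -0.031, 0.017]
ft_force: [-0.3, -0.2, 0.2]
grip_width: 0.0001
```

```bash
python3 st.py
```

```text
t 12.5 cradle [  9.8 167.8 103.9] yaw err -89.86417175584063 toolz [-0.057 -0.044 -0.997] F [-0.3 -0.2  0.2] w 5.158625915737048e-05 [ 0.39  0.52  0.02  1.15 -0.02  1.65]
```

Force is back to zero, so the lever has snapped over. I lift off and move away to look.

Call:
apply_moves(moves=[[[0,0,-40,0],[0,0,-40,0],[0,0,-40,0],[-40,0,0,0],[-40,0,0,0],[-40,-20,0,0],[-40,-20,0,0],[-30,-20,0,0],[0,0,0,0],[0,0,0,0]]])

```text
clock: 13.5
eef_pos: [0.3319, 0.2165, 0.2441]
tool_rot: [0.988, 0.154, -0.023, 0.014]
ft_force: [-0.2, 0.1, -0.4]
grip_width: 0.0
```

```bash
python3 st.py;python3 - <<'E'
from h import *
s=cam("side");t=cam("top")
b=cv2.resize(s["color"][145:245,265:372][...,::-1],(400,400),interpolation=cv2.INTER_CUBIC)
a=cv2.resize(t["color"][140:250,236:346][...,::-1],(400,400),interpolation=cv2.INTER_CUBIC)
cv2.imwrite("pics/c10.png",np.hstack([a,b]))
E
```

```text
t 13.5 cradle [-172.   231.   244.1] yaw err -90.10321554459117 toolz [-0.041 -0.036 -0.999] F [-0.2  0.1 -0.4] w 1.8817525059824147e-05 [ 0.58  0.08 -0.2   1.34 -0.01  1.85]
```

View pics/c10.png

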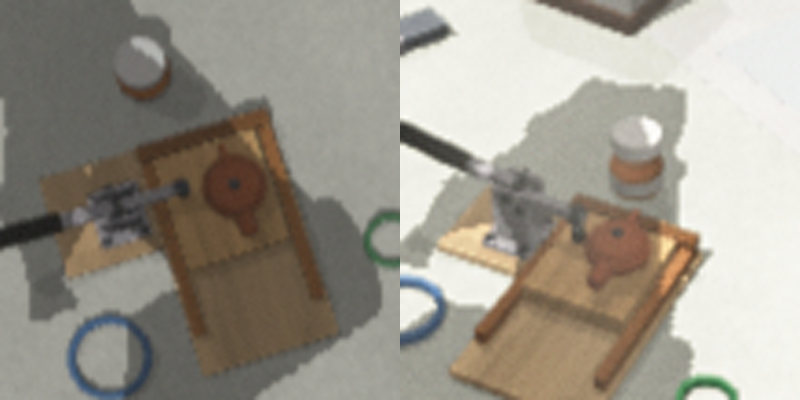

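The lever lies flat in lock, the foot is down on the board, and the board sits against the stop. One numeric check, then I hand in.

```bash
python3 - <<'E'
from h import *
import pickle
t=pickle.load(open("d1.pkl","rb"))["top"];p=np.load("pose.npy");c,s=np.cos(p[2]),np.sin(p[2])
for u,v in((192,272),(288,240)):
    d=ray(t,236+u/3.636,140+v/3.636,.026)[:2]-p[:2];print(1e3*(c*d[0]+s*d[1]))
print(workorder.job_done())
E
```

```text
-51.71204507358586
-50.08316260642487
the job is handed in; nothing more can be done
None
```

I pushed the board home with the shut fingertips, then pushed the lever over its dead point. It snapped into lock, and I backed the arm clear before handing the job in at about 13.5 s.

**Board:** At the end of the push the force rose from about 7 N to 28 N with no further travel. In the last picture the board's near edge is at x ≈ -50 to -52 mm (home is -50 mm, measurement good to about 2 mm), with no gap visible at the stop.

**Clamp:** The lever lies flat in the locked position and the foot is down on the board. The force on the tool was zero once the lever had snapped. The foot's holding force itself was not measured.

**Lamp and other things:** The lamp looks intact, and I saw no sign of contact. The jar, the near blue bracelet and the green ring look unmoved; I did not check the other bystanders in the last pictures, but the arm's path did not go near them.

**One flaw:** The tool tilted about 7° while pushing the board, leaning towards the lamp. The pictures taken then show the fingers still behind the board.

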